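# Turn the tea turntable until the strainer is at the front

### The job

Push the turntable round gently by the upright finger studs on its rim until the steel tea strainer stands squarely in front, in line with the arrow at the turntable's foot, then take the hand away. Do not touch or lift the things riding on the tray, and leave the things beside the turntable where they are.

Things in the scene. Friction and masses are not known exactly. Their poses are not given: they have to be found in the camera images.
- carousel: fixed aluminium foot of the turntable, a disc 170 mm across, immovable; origin on the turning axis at worktop level, z up. A flat dark steel arrow 6 mm high lies on the worktop along the foot's -x axis, roughly toward the robot, its point 178 mm from the axis: this is the front. Above it turns a round grey tray 276 mm across, rim 21 to 32 mm up; its black mat (top 34 mm up) carries the things.
- tray (a joint): turn of the tray against the foot in rad, growing counterclockwise seen from above; at 0 one stud lies on the foot's +x axis. Free to +-9.4 rad. The tray turns stiffly: about 2 N against a stud moves it, and it stops when the push stops.
- stud (a point): centre of the top of one of the six alike upright steel studs on the tray (the one on the foot's +x axis when the joint reads 0). Studs are 12 mm thick, 130 mm from the axis, every 60 degrees, and reach from 32 to 82 mm above the worktop. Fingertips 45 to 60 mm above the worktop meet a stud well.
- strainer: steel mesh tea strainer cup, 82 mm across its flanged rim, 64 mm below it, 61 mm high; rides on the tray with its axis about 57 mm from the turning axis, loose, so its top is 95 mm above the worktop. Origin at the centre of its underside, z up; yaw has no meaning.
- wide_cap: wide grey bottle cap, 69 mm across, 24 mm high, rides loose on the tray; origin at the centre of its underside
- tape: white tape roll, 52 mm across, 15 mm high, lies loose on the tray; origin at the centre of its underside
- tin: tea tin with lid, 74 mm across, 92 mm high, on the worktop beside the turntable, loose; origin at the centre of its underside
- spoon: steel teaspoon, 132 mm long, 26 mm wide, 9 mm high, lying on the worktop beside the turntable, loose; origin at the centre of its underside, long axis x
- small_cap: small black bottle cap, 57 mm across, 24 mm high, on the worktop beside the turntable, loose; origin at the centre of its underside
- valve: brass ball valve with a red lever, 115 mm long, 49 mm high, on the worktop beside the turntable, loose; origin at its underside

How it is judged:
By the outcome, as a careful person would: the job done as asked, in the order asked, and still so for the second after the job is handed in, with the robot touching nothing.
It also fails if it takes over 48 s, if anything falls off the work surface, if the arm or the gripper's body presses on something with over 40 N, if the wrist force passes 120 N, or if a joint passes its speed limit or range.

### The arm

A 6-joint arm with a two-finger parallel gripper is mounted at the origin on a cart in front of the work surface, level with it; the furniture and walls round the work are solid. World frame = base frame: x ahead of the robot, y to its left, z up, the work surface at z = 0. Lengths are in m, angles in degrees, forces in N, time in s.
With the tool pointing down it reaches from about 0.375 to 0.9 m from the base axis. Payload 3.1 kg.
Tool frame: the origin (TCP) lies between the finger pads; the fingertips stand bot.tip_extent ahead of it and the grasp point (between the pads) lies 2 mm behind it (bot.tip_extent is the distance from the TCP to the fingertips, in m); z points along the fingers, y is the direction in which the jaws open and shut (so a half turn about z gives the same grasp; the last joint's range is limited). The gripper opens to 87 mm and grips with 3 to 60 N. Pads are 19 mm wide; open, the fingers measure 117 mm over their backs; the gripper's body (75 mm by 190 mm) begins 51 mm behind the grasp point.
Start: joints at [63.512, 30.224, 82.088, -0, 67.689, -10.227], TCP at [0.175, 0.6, 0.24] pointing down, gripper open.
Joint ranges: [-176.69, 176.69], [-43.24, 126.21], [12.49, 139.97], [-82, 262], [0, 151.66], [-163.58, 163.58]. Speed limits (degrees/s): [159.86, 159.86, 180, 180, 180, 180].

### API

Orientations are given as a 3x3 rotation matrix whose columns are the frame's x, y, z axes.
In Python, from rig import bot, imaging, recognise, masks_of, mark_of gives the robot as it stands.
- The arm moves only by the tool send_rows, never from a script. Its argument "plan" is a list that holds one entry, the list of rows, each a list of 5 numbers: the shift along the world's x, y, z normalised to -1 to 1, where 1 is 0.03 m, then the turn about the world's z normalised to -1 to 1, where 1 is 0.1 rad, then the closure, from -1 (fully open) to 1 (shut). A call has 1 to 20 rows; each row shifts and turns the commanded pose from where the row before left it; what a row does not reach is not made up. A row lasts 1/10 s, in which the tool goes at most 50 mm and 8.59 degrees, less where a joint would pass 70% of its speed; a pose out of reach is approached as far as the arm can. A call with a number of a shift or a turn outside -1 to 1 is refused whole. A call with a gripper value outside its range is refused whole. The fingers move at their own pace and stop on an object; the grip force is fixed at half the most. Time passes only in rows, so rows that do not move let the fingers close. It gives the time, the measured TCP pose, the force and the opening at its end, in the units of the state.
- bot.read_state(): the state, without advancing time (a new reading comes with each control period).
- imaging.capture(name): name is "scene" or "top" or "wrist"; returns a dict with "img" (384x512x3 uint8, blue, green, red), "mtx" (3x3 intrinsics, pixels), "pose" (4x4, takes a point from camera to world coordinates); the wrist camera has in their place "T_tool_cam" (4x4, takes a point from camera to tool coordinates, whose origin is the TCP and whose axes are the flange's). Camera axes: x right, y down, z forward; pixel columns grow to the right and rows downward; lengths in m; the calibration is good to about 2 mm. The wrist camera is an equidistant fisheye: a pixel r from the principal point sees the ray r / f radians off the axis. A picture is of the moment at which its call begins: read the wrist's pose just before it. There is no depth.
- bot.hand_in(): hands the job in, once; it reports no verdict.
Trained networks look in the newest picture that a camera, given by its name, has taken for a name from the list of things; names that differ only in an ending like _2 or _b are one class to them, and where a whole thing is asked for, a point or a joint stands for the part that bears it (a point fixed in the world has none). Each returns a list of dicts, best first, with "conf" (0 to 1); they miss things now and then, are a little off and sometimes report something else, mostly with a low value. They report only what shows in the picture. A call takes as long as a camera call.
- recognise(camera, target): "at" ([x, y, z] in m, in world coordinates, good to about 4 mm: the middle of the surface that is visible of it).
- masks_of(camera, target): "region" (384x512 bool, what is visible of it).
- mark_of(camera, target): "at" ([x, y, z] in m, in world coordinates, good to about 4 mm: a listed point, or the origin of a listed thing).
The state is a dict: "time_s": time; "joint_positions": joint angles; "qvel": joint speeds; "tau": joint torques, N m; "position": TCP position; "tcp_rot": TCP orientation; "force": force on the tool from outside, world axes, zero at the start; "moment": the same for the moment, N m; "opening": opening from 0.0 (shut) to 1.0 (fully open).
Only numpy, scipy, OpenCV 4.12 (cv2) and the standard library are available. Lean on these libraries where they do the work, as an engineer would, in place of code of your own. Each camera call takes 0.05 s, during which the arm holds its last target.

## Working session

There is one attempt and no reset: what is moved stays moved. The work goes in short steps, Python scripts to look and compute and a tool call to move; the robot and the scene stay as the last step left them, time stands still between calls to the robot, and variables do not carry over. Pictures are saved under pics/ and viewed, and the job is handed in when it is done.

Besides the shell and the picture viewer there is one more tool, called after "Call:" as name([rows], argument=value, ...), one row to a line, values as JSON. send_rows: Moves the arm, as the interface text tells. Its arguments: {"type":"object","properties":{"plan":{"type":"array"}},"required":["plan"]}

```bash
mkdir -p pics; ls; python3 - <<'E'
from rig import bot, imaging, recognise, masks_of, mark_of
import cv2
s=bot.read_state(); print(s['time_s'],s['position'],s['tcp_rot'],s['opening'],bot.tip_extent)
for c in ['top','scene']:
    d=imaging.capture(c); cv2.imwrite(f'pics/{c}0.png',d['img']); print(c,d['mtx'],d['pose'])
    for n in ['carousel','stud','strainer','wide_cap','tape','tin','spoon','small_cap','valve']:
        print(n,[(r['at'],round(r['conf'],2)) for r in mark_of(c,n)][:7])
print(bot.read_state()['time_s'])
E
```

```text
pics
0.0 [0.17467184 0.59936578 0.23853871] [[-9.60008376e-01  2.79969662e-01 -9.51933565e-04]
 [ 2.79971061e-01  9.60006330e-01 -2.01257473e-03]
 [ 3.50402382e-04 -2.19860245e-03 -9.99997522e-01]] 0.9946113101400635 0.017
top [[449.69790538   0.         254.86827145]
 [  0.         449.69790538 193.92277387]
 [  0.           0.           1.        ]] [[-0.01999855 -0.99135202  0.12969667  0.36828301]
 [-0.99977031  0.01882906 -0.01023722  0.01937362]
 [ 0.00770662 -0.12987161 -0.99150087  1.21851744]
 [ 0.          0.          0.          1.        ]]
carousel [([0.5667, -0.1002, -0.0048], 0.64)]
stud [([0.6952, -0.1013, 0.0824], 0.7)]
strainer [([0.6133, -0.1223, 0.0329], 0.74)]
wide_cap [([0.5846, -0.0441, 0.0358], 0.75)]
tape []
tin [([0.5964, 0.1938, -0.0], 0.62)]
spoon []
small_cap [([0.4541, 0.1739, -0.0018], 0.71)]
valve [([0.4959, -0.422, -0.0015], 0.63)]
scene [[463.00434921   0.         248.52408409]
 [  0.         463.00434921 197.98227827]
 [  0.           0.           1.        ]] [[-0.87366216 -0.2144272   0.43673266 -0.09731369]
 [-0.48616288  0.34974131 -0.80082874  1.1235291 ]
 [ 0.01897601 -0.91197697 -0.40980229  0.64774743]
 [ 0.          0.          0.          1.        ]]
carousel [([0.5641, -0.1012, -0.0004], 0.83), ([0.6015, 0.1982, -0.0006], 0.18)]
stud [([0.6995, -0.0949, 0.0789], 0.89), ([0.5644, -0.101, 0.0017], 0.57)]
strainer []
wide_cap [([0.5913, -0.0526, 0.0352], 0.54), ([0.5655, -0.1024, -0.0024], 0.47)]
tape []
tin [([0.5985, 0.1995, -0.0027], 0.69)]
spoon []
small_cap [([0.451, 0.175, 0.0018], 0.55)]
valve [([0.5895, -0.0534, 0.0332], 0.72), ([0.4959, -0.4219, -0.0052], 0.43)]
1.0
```

View pics/top0.png

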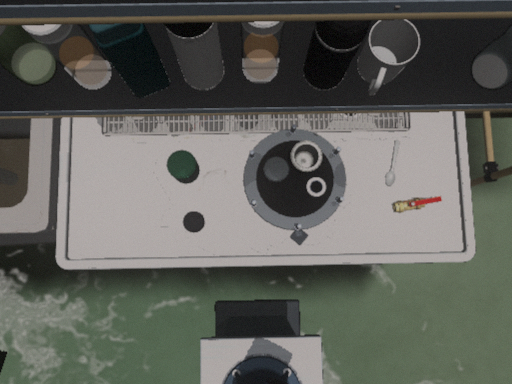

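View pics/scene0.png

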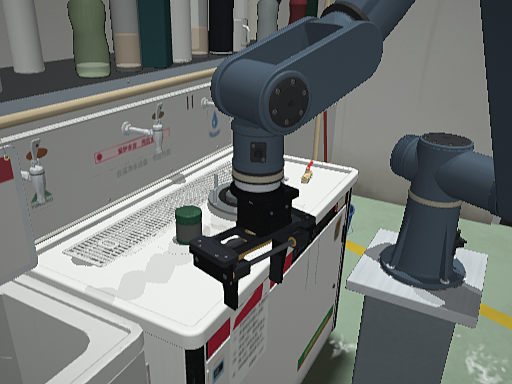

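```bash
cat > h.py <<'E'
from rig import bot, imaging, recognise, masks_of, mark_of
import cv2, numpy as np
def ray(d,u,v,z):
    K=d['mtx'];T=d['pose'];r=T[:3,:3]@np.linalg.solve(K,[u,v,1]);o=T[:3,3]
    return o+r*(z-o[2])/r[2]
def proj(d,p):
    T=np.linalg.inv(d['pose']);q=T[:3,:3]@np.array(p)+T[:3,3];q=d['mtx']@q
    return q[:2]/q[2]
E
python3 - <<'E'
from h import *
d=imaging.capture('top');im=d['img']
c=im[110:260,215:365];cv2.imwrite('pics/top_z.png',cv2.resize(c,(750,750)[:2],interpolation=cv2.INTER_CUBIC)[:600] if 0 else cv2.resize(c,(600,600),interpolation=cv2.INTER_CUBIC))
for n in ['strainer','stud','carousel','tape','wide_cap']:
    for r in masks_of('top',n)[:2]:
        m=r['region'];ys,xs=np.nonzero(m);print(n,round(r['conf'],2),xs.mean(),ys.mean(),xs.min(),xs.max(),ys.min(),ys.max(),m.sum())
    for r in mark_of('top',n): print('  mark',r['at'],round(r['conf'],2))
E
```

```text
strainer 0.88 305.5733157199472 155.27080581241745 290 321 140 170 757
  mark [0.61, -0.1214, 0.0298] 0.61
stud 0.81 293.47917580008766 181.34370889960545 243 346 124 229 6843
  mark [0.4521, 0.1725, -0.0012] 0.42
carousel 0.9 293.4862727544017 183.095941509997 244 345 125 243 6702
carousel 0.54 182.86064516129034 166.24645161290323 168 198 150 182 775
  mark [0.5675, -0.1014, -0.0013] 0.61
tape 0.58 315.42292490118575 186.34782608695653 306 325 177 196 253
  mark [0.5409, -0.1532, 0.0347] 0.57
wide_cap 0.8 275.10059171597635 168.86193293885603 263 287 156 181 507
  mark [0.5853, -0.0463, 0.0303] 0.66
```

View pics/top_z.png

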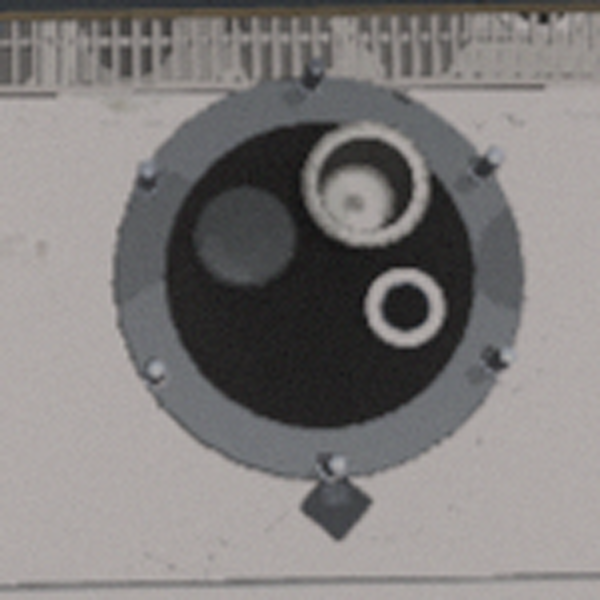

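```bash
python3 - <<'E'
from h import *
d=imaging.capture('top')
g=lambda u,v,z: ray(d,215+(u+.5)/4-.5,110+(v+.5)/4-.5,z)
S=np.array([g(u,v,.082) for u,v in [(317,64),(491,154),(505,353),(339,463),(155,371),(147,171)]])
c=S.mean(0)[:2]
# circle from rim/mat masks
im=d['img'][110:260,215:365]
def ang(p): return np.degrees(np.arctan2(p[1]-c[1],p[0]-c[0]))
print('c',c,'rim c',g(319,278,.032)); 
for s in S: print(s, np.linalg.norm(s[:2]-c), ang(s))
for n,u,v,z in [('strainer rim',366,184,.095),('tip',339,541,.006),('al',301,508,.006),('ar',372,503,.006),('cap',246,236,.058),('tape',405,307,.049)]:
    p=g(u,v,z);print(n,p,np.linalg.norm(p[:2]-c),ang(p))
print(masks_of('top','carousel')[0]['region'].sum())
E
```

```text
c [ 0.56407431 -0.09898863] rim c [ 0.56138892 -0.09931819  0.032     ]
[ 0.69424739 -0.09744502  0.082     ] 0.1301822327085217 0.6793884038211269
[ 0.6323696  -0.20817649  0.082     ] 0.12878756192570917 -57.97466474705031
[ 0.50262297 -0.21142553  0.082     ] 0.1281339997835648 -118.65840008447442
[ 0.43464641 -0.10324196  0.082     ] 0.1294977662909169 -178.1177915062494
[0.49535105 0.01186884 0.082     ] 0.13043107752770325 121.79578453048983
[0.62520842 0.01448837 0.082     ] 0.12889689315320244 61.68706696824314
strainer rim [ 0.61125943 -0.124908    0.095     ] 0.053835390888918616 -28.780530299392293
tip [ 0.38684729 -0.10972407  0.006     ] 0.17755186259098998 -176.53357280250378
al [ 0.40937996 -0.08490084  0.006     ] 0.1553345029746006 174.7965071483226
ar [ 0.41178522 -0.13275897  0.006     ] 0.15598846379753628 -167.49689509656076
cap [ 0.58594097 -0.04969672  0.058     ] 0.05392442270379564 66.07718081760953
tape [ 0.53824483 -0.15361896  0.049     ] 0.060428762426644994 -115.30500755493959
6900
```

Call:
send_rows([
  [[0.4,-0.7,0,-0.4,1],[0.4,-0.75,0,-0.4,1],[0.4,-0.75,0,-0.4,1],[0.4,-0.75,0,-0.4,1],[0.4,-0.75,0,-0.4,1],[0.4,-0.75,0,-0.4,1],[0.4,-0.75,0,-0.4,1],[0.4,-0.75,0,-0.4,1],[0.4,-0.75,0,-0.4,1],[0.4,-0.75,0,-0.4,1],[0.4,-0.75,0,-0.4,1],[0.4,-0.75,0,-0.4,1],[0.4,-0.75,0,-0.4,1],[0.4,-0.75,0,-0.4,1],[0.4,-0.75,0,-0.4,1],[0.4,-0.75,0,-0.4,1],[0.4,-0.75,0,-0.4,1],[0.4,-0.75,0,-0.4,1]],
])

```text
time_s: 3.45
position: [0.3915, 0.1956, 0.2398]
tcp_rot: [[-0.536, 0.844, 0.001], [0.844, 0.536, 0.0], [-0.0, 0.001, -1.0]]
force: [0.5, -0.4, 0.4]
opening: 0.005
```

Call:
send_rows([
  [[0.27,-0.78,0,-0.42,1],[0.27,-0.78,0,-0.42,1],[0.27,-0.78,0,-0.42,1],[0.27,-0.78,0,-0.42,1],[0.27,-0.78,0,-0.42,1],[0.27,-0.78,0,-0.42,1],[0.27,-0.78,0,-0.42,1],[0.27,-0.78,0,-0.42,1],[0.27,-0.78,0,-0.42,1],[0.27,-0.78,0,-0.42,1],[0.27,-0.78,0,-0.42,1],[0.27,-0.78,0,-0.42,1],[0.27,-0.78,0,-0.42,1],[0.27,-0.78,0,-0.42,1],[0.27,-0.78,0,-0.42,1],[0.27,-0.78,0,-0.42,1],[0.27,-0.78,0,-0.42,1],[0.27,-0.78,0,-0.42,1],[0,0,0,0,1]],
])

```text
time_s: 5.35
position: [0.5382, -0.2281, 0.2397]
tcp_rot: [[0.191, 0.982, 0.002], [0.982, -0.191, -0.002], [-0.002, 0.003, -1.0]]
force: [0.2, 0.8, 0.2]
opening: 0.004
```

```bash
python3 - <<'E'
from h import *
print(bot.read_state()['position'])
for c in ['top','wrist']:
    d=imaging.capture(c);cv2.imwrite(f'pics/{c}1.png',d['img'])
E
```

```text
[ 0.53817756 -0.2280511   0.23973241]
```

View pics/top1.png

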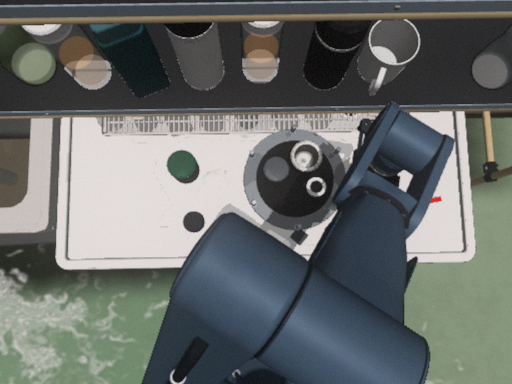

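View pics/wrist1.png

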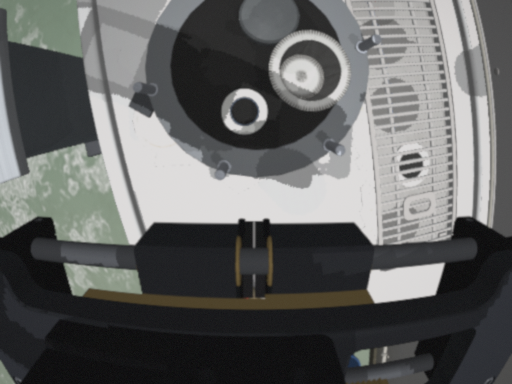

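Call:
send_rows([
  [[0,0,-0.71,0,1],[0,0,-0.71,0,1],[0,0,-0.71,0,1],[0,0,-0.71,0,1],[0,0,-0.71,0,1],[0,0,-0.71,0,1],[0,0,-0.71,0,1],[0,0,-0.71,0,1],[0,0,0,0,1]],
])

```text
time_s: 6.35
position: [0.5344, -0.222, 0.0669]
tcp_rot: [[0.186, 0.982, -0.006], [0.982, -0.186, 0.004], [0.003, -0.007, -1.0]]
force: [-1.0, 0.1, 0.5]
opening: 0.004
```

```bash
cat >> h.py <<'E'
c0=np.array([.564,-.099])
def arc(a,b,n,r=.132):
    t=np.radians(np.linspace(a,b,n+1));P=c0+r*np.c_[np.cos(t),np.sin(t)]
    s=bot.read_state();p=s['position'];print('now',p[:2],'ang',np.degrees(np.arctan2(p[1]-c0[1],p[0]-c0[0]))%360,'r',np.hypot(*(p[:2]-c0)))
    D=np.diff(P,axis=0)/.03
    for d in D: print([round(x,2) for x in d], round(np.radians((b-a)/n)/.1,2))
E
python3 -c "
from h import *
arc(259,176,32)"
```

```text
now [ 0.53443667 -0.22203769] ang 256.48917046257515 r 0.12653957405337551
[np.float64(-0.19), np.float64(0.04)] -0.45
[np.float64(-0.19), np.float64(0.05)] -0.45
[np.float64(-0.19), np.float64(0.06)] -0.45
[np.float64(-0.19), np.float64(0.07)] -0.45
[np.float64(-0.18), np.float64(0.08)] -0.45
[np.float64(-0.18), np.float64(0.09)] -0.45
[np.float64(-0.18), np.float64(0.09)] -0.45
[np.float64(-0.17), np.float64(0.1)] -0.45
[np.float64(-0.17), np.float64(0.11)] -0.45
[np.float64(-0.16), np.float64(0.12)] -0.45
[np.float64(-0.16), np.float64(0.12)] -0.45
[np.float64(-0.15), np.float64(0.13)] -0.45
[np.float64(-0.14), np.float64(0.14)] -0.45
[np.float64(-0.14), np.float64(0.14)] -0.45
[np.float64(-0.13), np.float64(0.15)] -0.45
[np.float64(-0.12), np.float64(0.16)] -0.45
[np.float64(-0.12), np.float64(0.16)] -0.45
[np.float64(-0.11), np.float64(0.17)] -0.45
[np.float64(-0.1), np.float64(0.17)] -0.45
[np.float64(-0.09), np.float64(0.18)] -0.45
[np.float64(-0.09), np.float64(0.18)] -0.45
[np.float64(-0.08), np.float64(0.18)] -0.45
[np.float64(-0.07), np.float64(0.19)] -0.45
[np.float64(-0.06), np.float64(0.19)] -0.45
[np.float64(-0.05), np.float64(0.19)] -0.45
[np.float64(-0.04), np.float64(0.19)] -0.45
[np.float64(-0.04), np.float64(0.2)] -0.45
[np.float64(-0.03), np.float64(0.2)] -0.45
[np.float64(-0.02), np.float64(0.2)] -0.45
[np.float64(-0.01), np.float64(0.2)] -0.45
[np.float64(0.0), np.float64(0.2)] -0.45
[np.float64(0.01), np.float64(0.2)] -0.45
```

Call:
send_rows([
  [[-0.05,-0.18,0,0,1],[-0.19,0.05,0,-0.3,1],[-0.19,0.06,0,-0.45,1],[-0.19,0.07,0,-0.45,1],[-0.18,0.08,0,-0.45,1],[-0.18,0.09,0,-0.45,1],[-0.18,0.09,0,-0.45,1],[-0.17,0.1,0,-0.45,1],[-0.17,0.11,0,-0.45,1],[-0.16,0.12,0,-0.45,1]],
])

```text
time_s: 7.35
position: [0.4879, -0.2083, 0.0709]
tcp_rot: [[0.55, 0.835, 0.004], [0.835, -0.55, -0.003], [-0.001, 0.005, -1.0]]
force: [0.5, -2.1, 0.0]
opening: 0.003
```

```bash
python3 - <<'E'
from h import *
d=imaging.capture('wrist');cv2.imwrite('pics/wrist2.png',d['img'])
p=bot.read_state()['position'];print(p,np.degrees(np.arctan2(p[1]-c0[1],p[0]-c0[0]))%360,np.hypot(*(p[:2]-c0)))
E
```

```text
[ 0.48662402 -0.20711056  0.07074634] 234.40826285912738 0.13294711593017516
```

View pics/wrist2.png

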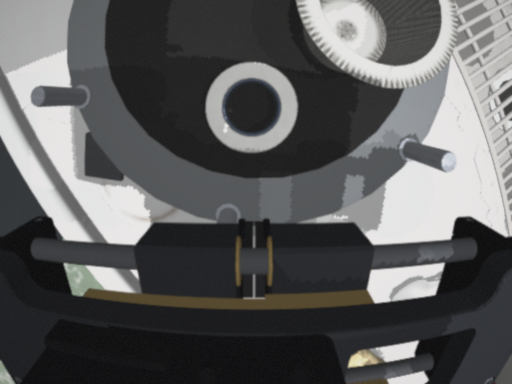

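Call:
send_rows([
  [[-0.15,0.12,0,-0.45,1],[-0.15,0.13,0,-0.45,1],[-0.14,0.14,0,-0.45,1],[-0.14,0.14,0,-0.45,1],[-0.13,0.15,0,-0.45,1],[-0.12,0.16,0,-0.45,1],[-0.12,0.16,0,-0.45,1],[-0.11,0.17,0,-0.45,1],[-0.1,0.17,0,-0.45,1],[-0.09,0.18,0,-0.45,1],[-0.09,0.18,0,-0.45,1],[-0.08,0.18,0,-0.45,1],[-0.07,0.19,0,-0.45,1]],
])

```text
time_s: 8.7
position: [0.4428, -0.1456, 0.0704]
tcp_rot: [[0.919, 0.394, 0.002], [0.394, -0.919, -0.002], [0.001, 0.003, -1.0]]
force: [-0.4, -1.4, 1.2]
opening: 0.009
```

```bash
python3 - <<'E'
from h import *
p=bot.read_state()['position'];print(p,np.degrees(np.arctan2(p[1]-c0[1],p[0]-c0[0]))%360,np.hypot(*(p[:2]-c0)))
E
```

```text
[ 0.44284898 -0.14563644  0.07038179] 201.05394694752923 0.12981728314706706
```

Call:
send_rows([
  [[-0.07,0.19,0,-0.45,1],[-0.06,0.19,0,-0.45,1],[-0.06,0.19,0,-0.45,1],[-0.05,0.19,0,-0.45,1],[-0.04,0.2,0,-0.45,1],[-0.03,0.2,0,-0.45,1],[-0.02,0.2,0,-0.45,1],[-0.01,0.2,0,-0.45,1],[0,0.2,0,-0.45,1],[0.01,0.2,0,-0.45,1],[0,0,0,0,1]],
])

```text
time_s: 9.8
position: [0.4331, -0.0861, 0.0702]
tcp_rot: [[0.999, -0.042, 0.002], [-0.042, -0.999, -0.001], [0.002, 0.001, -1.0]]
force: [0.6, 0.1, -0.2]
opening: 0.006
```

```bash
python3 - <<'E'
from h import *
p=bot.read_state()['position'];print(p,np.degrees(np.arctan2(p[1]-c0[1],p[0]-c0[0]))%360,np.hypot(*(p[:2]-c0)))
d=imaging.capture('wrist');cv2.imwrite('pics/wrist3.png',d['img'])
d=imaging.capture('top');cv2.imwrite('pics/top3.png',d['img'])
E
```

```text
[ 0.43310888 -0.08614639  0.07021212] 174.391492633003 0.13152072441132487
```

View pics/top3.png

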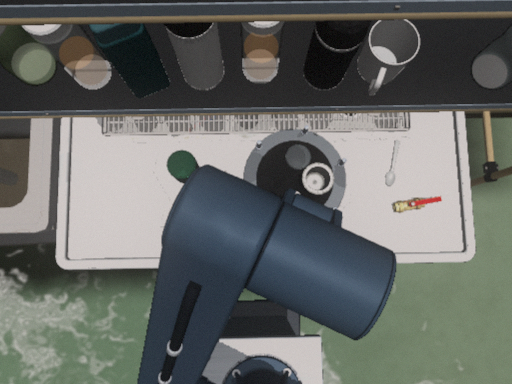

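View pics/wrist3.png

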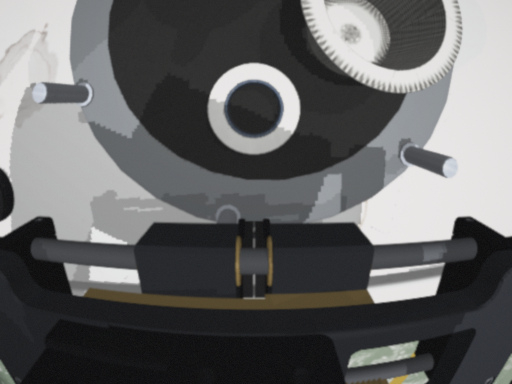

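Call:
send_rows([
  [[0,-0.35,0,0,1],[0,0,0.6,0,1],[0,0,0.6,0,1],[0,0,0.6,0,1],[0,0,0.6,0,1],[0.17,-0.3,0,0.85,1],[0.17,-0.3,0,0.85,1],[0.17,-0.3,0,0.85,1],[0.17,-0.3,0,0.85,1],[0.17,-0.3,0,0.85,1],[0.17,-0.3,0,0.85,1],[0.17,-0.3,0,0.85,1],[0.17,-0.3,0,0.85,1],[0.17,-0.3,0,0.85,1],[0.17,-0.3,0,0.85,1],[0.17,-0.3,0,0.85,1],[0.17,-0.3,0,0.85,1],[0.17,-0.3,0,0.85,1],[0.17,-0.3,0,0.4,1],[0,0,0,0,1]],
])

```text
time_s: 11.9
position: [0.5042, -0.2247, 0.1411]
tcp_rot: [[0.453, 0.891, 0.001], [0.891, -0.453, -0.001], [-0.0, 0.001, -1.0]]
force: [0.4, -0.0, 0.0]
opening: 0.003
```

```bash
python3 - <<'E'
from h import *
p=bot.read_state()['position'];print(p,np.degrees(np.arctan2(p[1]-c0[1],p[0]-c0[0]))%360,np.hypot(*(p[:2]-c0)))
d=imaging.capture('top');cv2.imwrite('pics/top4.png',cv2.resize(d['img'][110:260,215:365],(600,600),interpolation=cv2.INTER_CUBIC))
for r in masks_of('top','strainer')[:2]:
    ys,xs=np.nonzero(r['region']);print(r['conf'],xs.mean(),ys.mean(),xs.min(),xs.max(),ys.min(),ys.max())
for r in mark_of('top','strainer'): 
    q=np.array(r['at']);print(q,r['conf'],np.degrees(np.arctan2(q[1]-c0[1],q[0]-c0[0])))
E
```

```text
[ 0.5041514  -0.22473405  0.14113872] 244.54585115953267 0.13925123383583354
0.2 294.0729757607014 160.97576070139246 243 346 126 207
[ 0.5505 -0.1488  0.0309] 0.68 -105.16746587060223
```

View pics/top4.png

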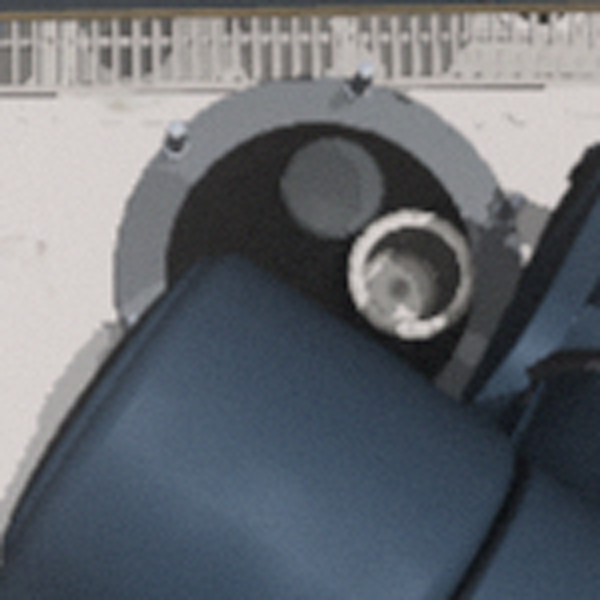

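```bash
python3 - <<'E'
from h import *
d=imaging.capture('top')
g=lambda u,v,z: ray(d,215+(u+.5)/4-.5,110+(v+.5)/4-.5,z)
for u,v,z in [(363,72,.082),(177,132,.082),(524,243,.082),(411,274,.095)]:
    p=g(u,v,z);print(p,np.hypot(*(p[:2]-c0)),np.degrees(np.arctan2(p[1]-c0[1],p[0]-c0[0])))
E
```

```text
[ 0.68836349 -0.12721124  0.082     ] 0.12752314374765641 -12.780963958629386
[ 0.65060771 -0.00540548  0.082     ] 0.12751795718367226 47.22036241266971
[ 0.57355578 -0.22684775  0.082     ] 0.12820436748792408 -85.72546394868826
[ 0.55260897 -0.15141479  0.095     ] 0.053638288401204756 -102.26113221843566
```

Call:
send_rows([
  [[0,0,-0.4,0,1],[0,0,-0.5,0,1],[0,0,-0.5,0,1],[0,0,-0.5,0,1],[0,0,-0.45,0,1],[0,0,0,0,1]],
])

```text
time_s: 12.7
position: [0.5023, -0.2215, 0.0685]
tcp_rot: [[0.452, 0.892, -0.004], [0.892, -0.452, 0.003], [0.001, -0.005, -1.0]]
force: [-0.2, -0.1, 0.2]
opening: 0.007
```

```bash
python3 - <<'E'
from h import *
arc(243,165,31)
E
```

```text
now [ 0.50231861 -0.22146021] ang 243.26628129483612 r 0.13711708873320322
[np.float64(-0.17), np.float64(0.09)] -0.44
[np.float64(-0.17), np.float64(0.1)] -0.44
[np.float64(-0.16), np.float64(0.11)] -0.44
[np.float64(-0.16), np.float64(0.11)] -0.44
[np.float64(-0.15), np.float64(0.12)] -0.44
[np.float64(-0.15), np.float64(0.13)] -0.44
[np.float64(-0.14), np.float64(0.13)] -0.44
[np.float64(-0.13), np.float64(0.14)] -0.44
[np.float64(-0.13), np.float64(0.14)] -0.44
[np.float64(-0.12), np.float64(0.15)] -0.44
[np.float64(-0.12), np.float64(0.16)] -0.44
[np.float64(-0.11), np.float64(0.16)] -0.44
[np.float64(-0.1), np.float64(0.16)] -0.44
[np.float64(-0.09), np.float64(0.17)] -0.44
[np.float64(-0.09), np.float64(0.17)] -0.44
[np.float64(-0.08), np.float64(0.18)] -0.44
[np.float64(-0.07), np.float64(0.18)] -0.44
[np.float64(-0.06), np.float64(0.18)] -0.44
[np.float64(-0.05), np.float64(0.19)] -0.44
[np.float64(-0.05), np.float64(0.19)] -0.44
[np.float64(-0.04), np.float64(0.19)] -0.44
[np.float64(-0.03), np.float64(0.19)] -0.44
[np.float64(-0.02), np.float64(0.19)] -0.44
[np.float64(-0.01), np.float64(0.19)] -0.44
[np.float64(-0.0), np.float64(0.19)] -0.44
[np.float64(0.0), np.float64(0.19)] -0.44
[np.float64(0.01), np.float64(0.19)] -0.44
[np.float64(0.02), np.float64(0.19)] -0.44
[np.float64(0.03), np.float64(0.19)] -0.44
[np.float64(0.04), np.float64(0.19)] -0.44
[np.float64(0.05), np.float64(0.19)] -0.44
```

Call:
send_rows([
  [[-0.14,0.14,0,-0.44,1],[-0.14,0.15,0,-0.44,1],[-0.15,0.15,0,-0.44,1],[-0.16,0.11,0,-0.44,1],[-0.15,0.12,0,-0.44,1],[-0.15,0.13,0,-0.44,1],[-0.14,0.13,0,-0.44,1],[-0.13,0.14,0,-0.44,1],[-0.13,0.14,0,-0.44,1],[-0.12,0.15,0,-0.44,1],[-0.12,0.16,0,-0.44,1],[-0.11,0.16,0,-0.44,1],[-0.1,0.16,0,-0.44,1],[-0.09,0.17,0,-0.44,1],[-0.09,0.17,0,-0.44,1],[-0.08,0.18,0,-0.44,1],[-0.07,0.18,0,-0.44,1]],
])

```text
time_s: 14.4
position: [0.4422, -0.147, 0.0712]
tcp_rot: [[0.939, 0.345, 0.002], [0.345, -0.939, -0.002], [0.001, 0.002, -1.0]]
force: [-0.9, -2.0, 0.7]
opening: 0.004
```

```bash
python3 - <<'E'
from h import *
p=bot.read_state()['position'];print(p,np.degrees(np.arctan2(p[1]-c0[1],p[0]-c0[0]))%360,np.hypot(*(p[:2]-c0)))
E
```

```text
[ 0.44220296 -0.14695869  0.07119931] 201.4924896405295 0.1308990205711321
```

Call:
send_rows([
  [[-0.07,0.18,0,-0.4,1],[-0.06,0.18,0,-0.44,1],[-0.06,0.19,0,-0.44,1],[-0.05,0.19,0,-0.44,1],[-0.04,0.19,0,-0.44,1],[-0.03,0.19,0,-0.44,1],[-0.02,0.19,0,-0.44,1],[-0.01,0.19,0,-0.44,1],[0,0.19,0,-0.44,1],[0,0.19,0,-0.44,1],[0.01,0.19,0,-0.44,1],[0.02,0.19,0,-0.44,1],[0.03,0.19,0,-0.44,1],[0,0,0,0,1]],
])

```text
time_s: 15.8
position: [0.4339, -0.0727, 0.0711]
tcp_rot: [[0.977, -0.212, 0.001], [-0.212, -0.977, -0.001], [0.001, 0.0, -1.0]]
force: [-0.3, 0.1, -0.6]
opening: 0.005
```

```bash
python3 - <<'E'
from h import *
s=bot.read_state();p=s['position'];print(s['joint_positions'],p,np.degrees(np.arctan2(p[1]-c0[1],p[0]-c0[0]))%360,np.hypot(*(p[:2]-c0)))
d=imaging.capture('wrist');cv2.imwrite('pics/wrist5.png',d['img'])
d=imaging.capture('top');cv2.imwrite('pics/top5.png',cv2.resize(d['img'][110:260,215:365],(600,600),interpolation=cv2.INTER_CUBIC))
E
```

```text
[-2.41288716e+01  3.47288831e+01  1.16244925e+02  1.99929792e-03
  2.89390899e+01  7.80831013e+01] [ 0.43388929 -0.07271843  0.07112614] 168.58026335008273 0.13273853312561132
```

View pics/top5.png

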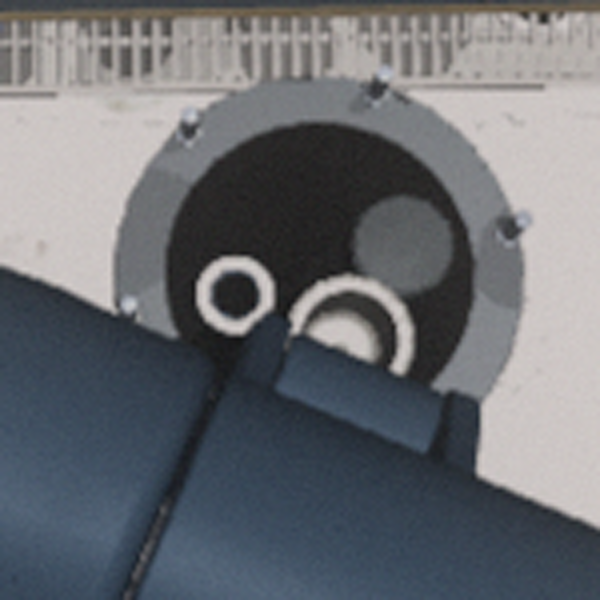

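View pics/wrist5.png

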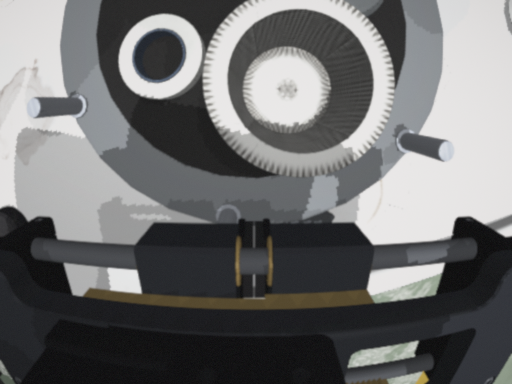

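```bash
python3 - <<'E'
from h import *
d=imaging.capture('top')
g=lambda u,v,z: ray(d,215+(u+.5)/4-.5,110+(v+.5)/4-.5,z)
for u,v,z in [(383,74,.082),(190,117,.082),(520,219,.082),(129,300,.082),(352,338,.095),(235,294,.049)]:
    p=g(u,v,z);print(p,np.hypot(*(p[:2]-c0)),np.degrees(np.arctan2(p[1]-c0[1],p[0]-c0[0])))
E
```

```text
[ 0.68679463 -0.14018143  0.082     ] 0.1295161457138229 -18.539822223062437
[ 0.66040044 -0.01403557  0.082     ] 0.12849901898800478 41.39197531499919
[ 0.58928318 -0.22499457  0.082     ] 0.12850630797939433 -78.65322760053287
[0.54129583 0.02758377 0.082     ] 0.1286037764651208 100.16849760108268
[ 0.51244733 -0.11262796  0.095     ] 0.05332353248362382 -165.1925642611057
[ 0.54899841 -0.04197886  0.049     ] 0.05896149668359963 104.7398304192246
```

Call:
send_rows([
  [[0.04,0.17,0,-0.4,1],[0.05,0.17,0,-0.4,1],[0.05,0.17,0,-0.4,1],[0,0,0,0,1],[-0.1,-0.35,0,0,1],[0,0,0.6,0,1],[0,0,0.7,0,1],[0,0,0.7,0,1],[0,0,0.7,0,1],[0,0,0.7,0,1],[0,-0.7,0.2,0,1],[0,-0.9,0,0,1],[0,-0.9,0,0,1],[0,-0.9,0,0,1],[0,-0.9,0,0,1],[0,-0.9,0,0,1],[0,-0.9,0,0,1],[0,-0.5,0,0,1],[0,0,0,0,1]],
])

```text
time_s: 17.85
position: [0.4343, -0.2686, 0.1786]
tcp_rot: [[0.944, -0.331, 0.001], [-0.331, -0.944, -0.001], [0.001, 0.001, -1.0]]
force: [-0.3, -0.2, 0.1]
opening: 0.008
```

```bash
python3 - <<'E'
from h import *
s=bot.read_state();p=s['position'];print(p)
d=imaging.capture('top');cv2.imwrite('pics/top6.png',cv2.resize(d['img'][110:260,215:365],(600,600),interpolation=cv2.INTER_CUBIC))
for r in masks_of('top','strainer')[:2]:
    ys,xs=np.nonzero(r['region']);print(r['conf'],xs.mean(),ys.mean(),xs.min(),xs.max(),ys.min(),ys.max())
E
```

```text
[ 0.43426419 -0.26856409  0.17857094]
0.96 299.48161764705884 194.6311274509804 284 315 179 211
0.73 391.99170124481327 165.85892116182572 385 398 141 185
```

View pics/top6.png

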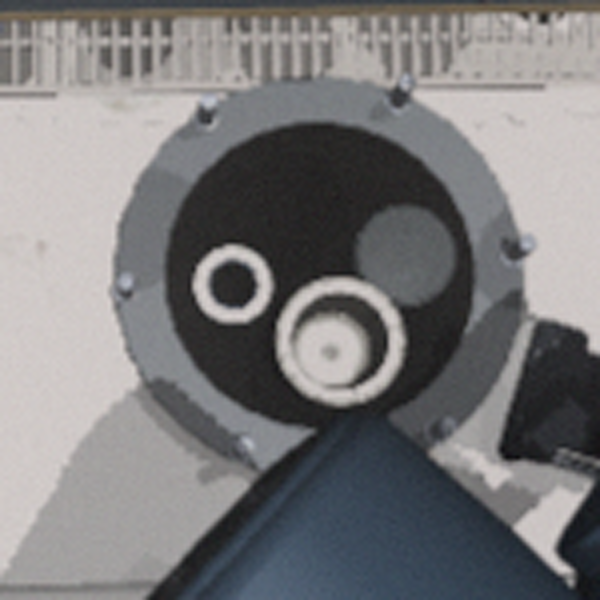

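```bash
python3 - <<'E'
from h import *
d=imaging.capture('top')
g=lambda u,v,z: ray(d,215+(u+.5)/4-.5,110+(v+.5)/4-.5,z)
S=np.array([g(u,v,.082)[:2] for u,v in [(404,81),(209,102),(529,243),(125,282),(246,442),(447,426)]])
print(S.mean(0))
for n,p in [(str(i),s) for i,s in enumerate(S)]+[('str',g(341,342,.095)),('str bottom',g(332,350,.04)),('maskc',ray(d,299.6,194.9,.095)),('tape',g(233,284,.049))]:
    print(n,p,np.hypot(*(p[:2]-c0)),np.degrees(np.arctan2(p[1]-c0[1],p[0]-c0[0]))%360)
for r in mark_of('top','strainer')[:1]+recognise('top','strainer')[:1]:
    p=np.array(r['at']);print(p,r['conf'],np.degrees(np.arctan2(p[1]-c0[1],p[0]-c0[0]))%360)
E
```

```text
[ 0.56405162 -0.09961773]
0 [ 0.68187451 -0.15367544] 0.12993769104466085 335.11603448153335
1 [ 0.67014621 -0.02657693] 0.1284994875876464 34.305537834512684
2 [ 0.57349599 -0.23006572] 0.13140927137472 274.1439612249411
3 [0.55298686 0.02993588] 0.129405368145834 94.88210716115547
4 [ 0.44906792 -0.04480708] 0.12706791672484818 154.75512578913563
5 [ 0.45673822 -0.17251709] 0.13003789112533398 214.426689658022
str [ 0.51003803 -0.10560493  0.095     ] 0.05436469139794332 186.97828015479027
str bottom [ 0.51176437 -0.10559752  0.04      ] 0.05265062519041639 187.19851201202547
maskc [ 0.51062284 -0.10493009  0.095     ] 0.05370556135915662 186.33944382921078
tape [ 0.55568335 -0.04083049  0.049     ] 0.05876103061466347 98.13658925335596
[ 0.5108 -0.1027  0.0344] 0.58 183.97845045027876
[ 0.5164 -0.1047  0.0739] 0.85 186.8285337195649
```

```bash
python3 - <<'E'
from h import *
d=imaging.capture('top')
def fit(im,name,box,thr,inv,z,out=True):
    x0,x1,y0,y1=box
    k=8;g=cv2.resize(cv2.cvtColor(im,6)[y0:y1,x0:x1],None,fx=k,fy=k,interpolation=cv2.INTER_CUBIC)
    m=((g<thr) if inv else (g>thr)).astype(np.uint8)
    cs,_=cv2.findContours(m,cv2.RETR_EXTERNAL,cv2.CHAIN_APPROX_NONE)
    c=max(cs,key=cv2.contourArea)
    h=cv2.convexHull(c) 
    (cx,cy),ax,_=cv2.fitEllipse(h)
    u=x0+(cx+.5)/k-.5;v=y0+(cy+.5)/k-.5
    p=ray(d,u,v,z);print(name,(round(u,2),round(v,2)),np.array(ax)/k,p);return p,c
def ang(p,c): return np.degrees(np.arctan2(p[1]-c[1],p[0]-c[0]))%360
im0=cv2.imread('pics/top0.png');im1=d['img']
for thr in (90,110,130):
    s0,_=fit(im0,'str0',(286,326,136,176),thr,False,.093)
    s1,_=fit(im1,'str1',(280,319,176,213),thr,False,.093)
m,_=fit(im0,'mat0',(250,340,138,220),50,True,.034)
for thr in (110,130):
    a,c=fit(im0,'arrow0',(286,312,229,250),thr,True,.006)
    pts=c[:,0,:];tip=pts[pts[:,1]==pts[:,1].max()].mean(0);l=pts[pts[:,0].argmin()];r=pts[pts[:,0].argmax()]
    P=[ray(d,286+(q[0]+.5)/8-.5,229+(q[1]+.5)/8-.5,.006) for q in (tip,l,r)];print(P)
    for cc in (c0,np.array([.5641,-.0993])): print('arrow',ang(P[0],cc),(ang(P[1],cc)+ang(P[2],cc))/2,'str0',ang(s0,cc),'str1',ang(s1,cc))
E
```

```text
str0 (305.93, 141.78) [40.77044678 59.19210815] [ 0.64792415 -0.12591838  0.093     ]
str1 (301.85, 192.19) [33.05636215 40.57608414] [ 0.51766976 -0.11106505  0.093     ]
str0 (306.43, 155.27) [30.81074524 31.48625755] [ 0.61259206 -0.12597717  0.093     ]
str1 (299.71, 194.67) [32.37999725 32.55643082] [ 0.51146591 -0.10545672  0.093     ]
str0 (306.49, 155.38) [29.61290932 30.58047485] [ 0.61232486 -0.12612991  0.093     ]
str1 (299.64, 194.7) [31.80147552 32.17470551] [ 0.51137573 -0.10527983  0.093     ]
mat0 (294.51, 178.42) [75.68991852 76.89632416] [ 0.562973   -0.09955126  0.034     ]
arrow0 (298.05, 234.92) [16.28113937 20.18054581] [ 0.41350655 -0.10703174  0.006     ]
[array([ 0.38769647, -0.10891285,  0.006     ]), array([ 0.43101025, -0.08538392,  0.006     ]), array([ 0.41263232, -0.13228381,  0.006     ])]
arrow 183.21812665604898 183.27771462558792 str0 330.68984388696657 str1 186.80512008500116
arrow 183.1191639029015 183.15788692713045 str0 330.91061531680776 str1 186.47067070038432
arrow0 (296.71, 233.33) [16.76678276 26.31356049] [ 0.41783385 -0.10356474  0.006     ]
[array([ 0.38703044, -0.10889101,  0.006     ]), array([ 0.43123463, -0.07393089,  0.006     ]), array([ 0.41194933, -0.13293309,  0.006     ])]
arrow 183.19899316135348 180.9438380588079 str0 330.68984388696657 str1 186.80512008500116
arrow 183.1004098509606 180.8274992665377 str0 330.91061531680776 str1 186.47067070038432
```

Call:
send_rows([
  [[0.13,0.18,0,0.86,1],[0.13,0.18,0,0.86,1],[0.13,0.18,0,0.86,1],[0.13,0.18,0,0.86,1],[0.13,0.18,0,0.86,1],[0.13,0.18,0,0.86,1],[0.13,0.18,0,0.86,1],[0.13,0.18,0,0.86,1],[0.13,0.18,0,0.86,1],[0.13,0.18,0,0.86,1],[0.13,0.18,0,0.86,1],[0.13,0.18,0,0.86,1],[0,0,-0.6,0,1],[0,0,-0.6,0,1],[0,0,-0.6,0,1],[0,0,-0.6,0,1],[0,0,-0.6,0,1],[0,0,-0.5,0,1],[0,0,0,0,1]],
])

```text
time_s: 20.05
position: [0.4801, -0.1997, 0.0721]
tcp_rot: [[0.765, 0.643, -0.004], [0.644, -0.765, 0.003], [-0.001, -0.004, -1.0]]
force: [-0.5, 0.4, 0.8]
opening: 0.006
```

```bash
python3 - <<'E'
from h import *
arc(231,218.8,8)
E
```

```text
now [ 0.48008865 -0.19966116] ang 230.18534556225396 r 0.13104878424793753
[np.float64(-0.09), np.float64(0.07)] -0.27
[np.float64(-0.09), np.float64(0.08)] -0.27
[np.float64(-0.09), np.float64(0.08)] -0.27
[np.float64(-0.08), np.float64(0.08)] -0.27
[np.float64(-0.08), np.float64(0.08)] -0.27
[np.float64(-0.08), np.float64(0.09)] -0.27
[np.float64(-0.08), np.float64(0.09)] -0.27
[np.float64(-0.07), np.float64(0.09)] -0.27
```

Call:
send_rows([
  [[-0.08,0.075,0,0,1],[-0.08,0.075,0,0,1],[-0.08,0.075,0,0,1],[-0.08,0.075,0,0,1],[-0.08,0.075,0,0,1],[-0.08,0.075,0,0,1],[-0.08,0.075,0,0,1],[-0.08,0.075,0,0,1],[0,0,0,0,1]],
])

```text
time_s: 20.95
position: [0.4621, -0.1832, 0.0738]
tcp_rot: [[0.766, 0.643, 0.001], [0.643, -0.766, -0.0], [0.0, 0.0, -1.0]]
force: [0.5, -0.3, 1.6]
opening: 0.004
```

```bash
python3 - <<'E'
from h import *
p=bot.read_state()['position'];print(p,np.degrees(np.arctan2(p[1]-c0[1],p[0]-c0[0]))%360,np.hypot(*(p[:2]-c0)))
d=imaging.capture('top');cv2.imwrite('pics/top7.png',cv2.resize(d['img'][110:260,215:365],(600,600),interpolation=cv2.INTER_CUBIC))
E
```

```text
[ 0.46213881 -0.18322666  0.073813  ] 219.58655755353962 0.13217349620500157
```

View pics/top7.png

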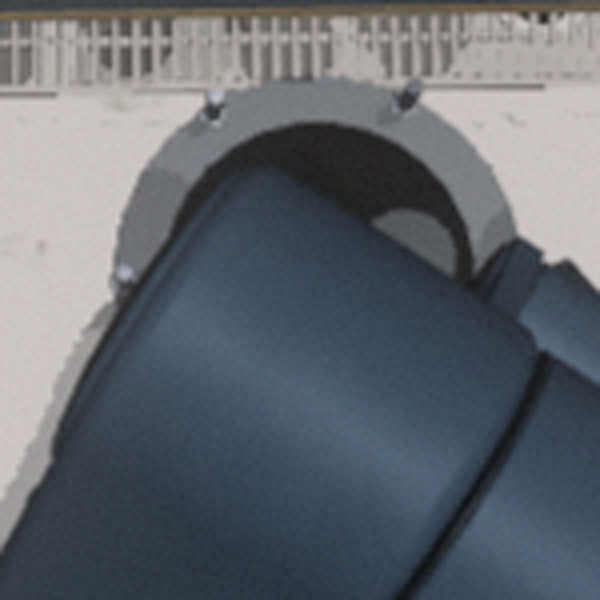

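Call:
send_rows([
  [[0.23,-0.22,0,0,1],[0,0,0.6,0,1],[0,0,0.8,0,1],[0,0,0.8,0,1],[0,0,0.8,0,1],[0,0,0.8,0,1],[0,0,0.8,0,1],[-0.1,0.4,0.4,0,1],[-0.2,0.8,0,0,1],[-0.2,0.8,0,0,1],[-0.2,0.8,0,0,1],[-0.2,0.8,0,0,1],[-0.2,0.8,0,0,1],[-0.2,0.8,0,0,1],[-0.2,0.8,0,0,1],[0,0.8,0,0,1],[0,0.8,0,0,1],[0,0.8,0,0,1],[0,0.8,0,0,1],[0,0.8,0,0,1]],
])

```text
time_s: 23.0
position: [0.4226, 0.1115, 0.2231]
tcp_rot: [[0.766, 0.643, -0.002], [0.643, -0.766, 0.0], [-0.002, -0.002, -1.0]]
force: [0.7, 1.2, -0.2]
opening: 0.006
```

Call:
send_rows([
  [[0,0.8,0,0,1],[0,0.8,0,0,1],[0,0.8,0,0,1],[0,0.8,0,0,1],[0,0.8,0,0,1],[0,0.8,0,0,1],[0,0.5,0,0,1],[0,0,0,0,1]],
])

```text
time_s: 23.8
position: [0.4233, 0.2704, 0.2232]
tcp_rot: [[0.764, 0.645, -0.001], [0.645, -0.764, -0.0], [-0.001, -0.0, -1.0]]
force: [-0.8, 0.6, 0.2]
opening: 0.006
```

```bash
python3 - <<'E'
from h import *
d=imaging.capture('top');im1=d['img'];cv2.imwrite('pics/top8f.png',im1);cv2.imwrite('pics/top8.png',cv2.resize(im1[110:260,215:365],(600,600),interpolation=cv2.INTER_CUBIC))
for thr in (110,120,130):
    x0,x1,y0,y1=280,319,176,213;k=8
    g=cv2.resize(cv2.cvtColor(im1,6)[y0:y1,x0:x1],None,fx=k,fy=k,interpolation=cv2.INTER_CUBIC)
    cs,_=cv2.findContours((g>thr).astype(np.uint8),0,1);c=max(cs,key=cv2.contourArea)
    (cx,cy),ax,_=cv2.fitEllipse(cv2.convexHull(c))
    p=ray(d,x0+(cx+.5)/k-.5,y0+(cy+.5)/k-.5,.093)
    for cc in (c0,np.array([.5641,-.0993])): print(p,np.array(ax)/k,np.degrees(np.arctan2(p[1]-cc[1],p[0]-cc[0]))%360)
for n in ['strainer','tin','spoon','small_cap','valve','carousel']: print(n,[(r['at'],round(r['conf'],2)) for r in mark_of('top',n)][:2])
E
```

```text
[ 0.51135321 -0.10299492  0.093     ] [32.18440628 32.3764801 ] 184.33938010402835
[ 0.51135321 -0.10299492  0.093     ] [32.18440628 32.3764801 ] 184.00703522732778
[ 0.51136014 -0.10295087  0.093     ] [31.87417984 32.21055984] 184.29226946508777
[ 0.51136014 -0.10295087  0.093     ] [31.87417984 32.21055984] 183.9599306345312
[ 0.51133338 -0.10291771  0.093     ] [31.57954597 31.94902039] 184.25422624038217
[ 0.51133338 -0.10291771  0.093     ] [31.57954597 31.94902039] 183.92209652113172
strainer [([0.5109, -0.0999, 0.0323], 0.67)]
tin [([0.5957, 0.1938, 0.0019], 0.76)]
spoon [([0.6137, -0.3727, 0.0021], 0.66)]
small_cap [([0.4587, 0.1747, -0.0043], 0.73)]
valve [([0.4977, -0.421, 0.0007], 0.85)]
carousel [([0.5648, -0.1006, -0.0022], 0.98)]
```

View pics/top8.png

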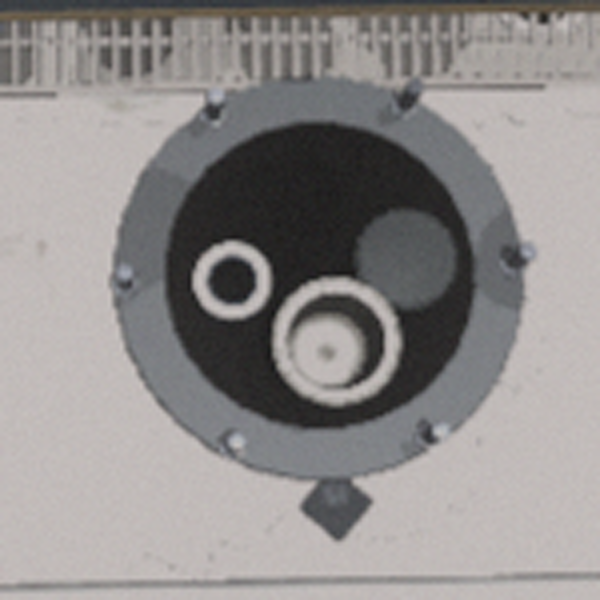

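```bash
python3 -c "
from rig import bot
s=bot.read_state();print(s['time_s'],s['qvel']);print(bot.hand_in())"
```

```text
24.15 [ 0.11245054  0.03423624 -0.23013788  0.09296314 -0.05444931 -0.02684483]
the job is handed in; nothing more can be done
None
```

The strainer now stands in front of the turntable, about 1° from the arrow line. The job was handed in at about 24 s of the 48 s allowed.

**What I did:** I turned the tray clockwise about 147° with the closed fingertips against its rim studs. That took two slow strokes and one nudge of about 2.5°. I then lifted the hand clear and moved it to the left of the turntable.

**Last checks:**
- **Alignment:** in the final overhead picture the strainer lies at about 184.1° round the turning axis and the arrow at about 183.3°. I took the arrow angle from the first picture, and I expect about ±1° of error from the pixels.
- **Riders:** the tape, wide cap and strainer kept their places on the tray to within the measuring error. I did not touch them.
- **Things beside the turntable:** the tin, small cap and valve read within about 5 mm of their first readings, which is about the network's error. I only have one position reading for the spoon, but nothing came near it.
- **Force:** the reported wrist force stayed under about 3 N at the end of each move.

**Disagreements:**
- The network's own estimate of the strainer's position put it about 3° to the other side of my fit to its rim. I trusted the rim fit, because the network is only good to about 4 mm.
- The strainer's radius from the axis measured about 53 mm, against the 57 mm stated.

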